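# Press the proud lid home on a sample pot

## Task

One sample pot on the turntable of the lid press has its orange lid still standing proud. Turn the turntable by its handle until that pot is squarely under the press, then push the red press pad down through its whole stroke, firmly but without forcing it, and hold it there a moment so that the press shuts the lid fully, and let the pad spring back up, leaving the pot there. Do not press the lid with the gripper, and leave the other things on the bench where they stand.

Things in the scene. Friction and masses are not known exactly. Their poses are not given: they have to be found in the camera images.
- turn_handle (a point): Turntable handle: an upright black bar, 72 long, 16 thick, 40 tall, on a 26 mm post on the turntable's axis. This point is the bar's centre, on the axis, 204 mm above the bench (bar from 184 to 224 mm). x runs along the bar to its orange end, which always points at the pot with the orange lid; z up.
- orange_lid_top (a point): Centre of the top of the orange lid (42 mm across, 14 mm tall), 85 mm from the turntable's axis. Pots differ in height: this lid's top, when shut, is somewhere from 98 to 106 mm above the bench (it differs each time), and 7 to 11 mm higher at the start. The five other pots have purple lids, already shut, tops at 102 mm.
- press_pad (a point): Centre of the top of the red round press pad (38 mm across), 210 mm above the bench when up, on the press's upright axis. x points level from the turntable's axis out to the press axis. The pad tops a sprung plunger; its 32 mm rubber head, 80 mm below the pad's top, hangs over the pots' circle, 85 mm from the turntable's axis. Nothing stands above the pad.
- press_plunger (a joint): How far the plunger is pushed down, m: 0 up (sprung back). The stroke is full when the lid under its head is shut and stops it hard: for the orange lid somewhere from 0.024 to 0.032, felt as a sharp rise. The spring takes about 5 N at first, 9 N at the bottom; the proud lid adds about 7 N over the last 7 to 11 mm. Over 60 N is forcing it.
- orange_lid (a joint): How far the orange lid stands above its shut position, m: 0 shut, 0.007 to 0.011 at the start. It moves only when pushed and stays where it is left.
- carousel (a joint): Angle of the turntable, rad, counter-clockwise from above; the orange pot is under the press at 0 and at 6.283; starts between 1.5 and 4.78. White disc, 224 mm across, top at 34 mm, carrying six pots on an 85 mm radius, 60 degrees apart. Turns either way past a full turn, with a steady drag (0.12 N m), and stays where it is left.
- lid_press: The lid press, fixed to the bench: cream round base, 244 mm across, 18 mm tall, under the turntable. Origin on the bench, on the turntable's axis; x points to the press. Column 143 to 177 mm out along x, 50 mm wide, 168 mm tall; from it a 24 mm wide grey arm at 150 to 168 mm height reaches in to the plunger (collar to 169 mm).
- sharps_bin: A yellow round bin with a red cap, 110 mm across, 131 mm tall, loose; origin at the centre of its underside. Leave it alone.
- tube_rack: A purple rack of small capped tubes, 100 by 170 mm, 80 mm tall, loose; origin at the centre of its underside. Leave it alone.
- wash_bottle: A white bottle with a blue cap, 64 mm across, 150 mm tall, loose; origin at the centre of its underside. Leave it alone.

How it is judged (in metres and radians):
On the way, in this order (a step that is already met when the one before it is completed fails the run):
1. the pot with the orange lid is under the press (lid centre within 7 mm of the press axis), its lid still proud (horizontal distance between orange_lid_top and press_pad below 0.007 m and value of joint orange_lid above 0.004 m and value of joint press_plunger below 0.004 m), for 0.2 s.
2. the press is pushed through its full stroke and held there: the pot still under it, its lid shut and the press head still down on the lid (pad top 80 mm above the lid top, within 2 mm) (horizontal distance between orange_lid_top and press_pad below 0.008 m and distance between orange_lid_top and press_pad below 0.082 m and value of joint orange_lid below 0.0018 m and value of joint press_plunger above 0.021 m), for 0.3 s.
At the end, for the whole second after the job is handed in: The orange lid is shut (less than 1.8 mm proud), its pot is still under the press (within 15 mm), the plunger has sprung back up (within 2 mm) and the turntable is at rest (value of joint orange_lid below 0.0018 m and value of joint press_plunger below 0.002 m and horizontal distance between orange_lid_top and press_pad below 0.015 m and velocity of joint carousel between -0.05 and 0.05 rad/s); the robot touches nothing.
It fails at once if the press is forced: more than 60 N on its plunger (contact force between any of the fingers, the arm and press_plunger above 60 N).
It fails at once if the orange lid is pressed by the gripper (over 3 N) (contact force between any of the fingers, the arm and orange_lid_c0 above 3 N).
It fails at once if a bystander is moved by more than 20 mm (distance of any of sharps_bin, tube_rack, wash_bottle from where it was at the start of the episode above 0.02 m).
It also fails if it takes over 70 s, if anything falls off the work surface, if the arm or the gripper's body presses on something with over 40 N, if the wrist force passes 120 N, or if a joint passes its speed limit or range.

## Robot

A 7-joint arm with a two-finger parallel gripper is mounted at the origin on the work surface. World frame = base frame: x ahead of the robot, y to its left, z up, the work surface at z = 0. Lengths are in m, angles in degrees, forces in N, time in s.
With the tool pointing down it reaches from about 0.4 to 0.85 m from the base axis. Payload 6.9 kg.
Tool frame: the origin (TCP) lies at the very end of the fingers, on their centre line; the grasp point (between the pads) lies 19 mm behind it (env.grip_point_offset is the distance from the TCP to the grasp point, in m); z points along the fingers, y is the line along which they close (so a half turn about z gives the same grasp; the last joint's range is limited). The gripper opens to 85 mm and grips with 20 to 120 N. Pads are 22 mm wide; open, the fingers measure 114 mm over their backs; the gripper's body (76 mm by 85 mm) begins 54 mm behind the grasp point. The pads swing forward as they close: fully open they stand 13 mm farther back than shut.
Start: joints at [-66.148, 29.078, -13.613, 85.955, 7.202, 65.827, -8.869], TCP at [0.191, 0.595, 0.195] pointing down, gripper open.
Joint ranges: [-176.47, 176.47], [-13.61, 117.27], [-81.72, 77.17], [0.22, 143.17], [-87.28, 267.28], [10, 112.55], [-165.47, 165.47]. Speed limits (degrees/s): [136.94, 136.94, 180, 180, 180, 180, 180].

## Interface

Orientations are given as a 3x3 rotation matrix whose columns are the frame's x, y, z axes.
In Python, from bench import status, eyes, order, env gives the robot as it stands.
- The arm moves only by the tool servo_tool, never from a script. Its argument "steps" is a list of rows, each a list of 6 numbers: the shift along the tool's x, y, z in mm, then the turn, a rotation vector about the tool's x, y, z in degrees. In form: [[tx, ty, tz, wx, wy, wz], ...]. A call has 1 to 12 rows; each row is the pose to reach, as a shift and turn from the pose commanded when the call began, along the tool's axes at that moment; what a row does not reach only later rows make up. A row lasts 1/10 s, in which the tool goes at most 50 mm and 8.59 degrees, less where a joint would pass 70% of its speed; a pose out of reach is approached as far as the arm can. A call with a gripper value outside its range is refused whole. "hand" is the opening, from 0 (shut) to 1 (fully open), set as the call begins (left out, the last holds). The fingers move at their own pace and stop on an object; "grip_force" is the grip in N (left out, the last holds). Time passes only in rows, so rows that repeat a pose let the fingers close. It gives the time, the measured TCP pose, the force, the opening and the grip force at its end, in the units of the state.
- status.state(): the state, without advancing time (a new reading comes with each control period).
- eyes.get_image(name): name is "scene" or "top" or "wrist"; returns a dict with "frame" (400x640x3 uint8, red, green, blue), "vfov" (degrees; the focal length in pixels is half the picture's height over the tangent of half this angle, whatever the lens; pixels are square), "cx", "cy" (the principal point, pixels), "cam_to_world" (4x4, takes a point from camera to world coordinates). Camera axes: x right, y down, z forward; pixel columns grow to the right and rows downward; lengths in m; the calibration is good to about 2 mm. A picture is of the moment at which its call begins. There is no depth.
- order.hand_in(): hands the job in; it is judged then, once.
The state is a dict: "time_s": time; "joint_pos": joint angles; "dq": joint speeds; "tau": joint torques, N m; "eef_pos": TCP position; "eef_rot": TCP orientation; "wrist_force": force on the tool from outside, world axes, zero at the start; "wrist_torque": the same for the moment, N m; "width": finger opening in m; "gripper_force": force on a finger pad.
Only numpy, scipy, OpenCV 4.12 (cv2) and the standard library are available. Lean on these libraries where they do the work, as an engineer would, in place of code of your own. Each camera call takes 0.05 s, during which the arm holds its last target. There are 200 camera calls.

## Working session

There is one attempt and no reset: what is moved stays moved. The work goes in short steps, Python scripts to look and compute and a tool call to move; the robot and the scene stay as the last step left them, time stands still between calls to the robot, and variables do not carry over. Pictures are saved under pics/ and viewed, at most 10 in all, crops included, and the job is handed in when it is done.

Besides the shell and the picture viewer there is one more tool, called after ">>>" in YAML: its name, and indented under it one key for each argument. servo_tool: Moves the arm, as the interface text tells. Its arguments: {"type":"object","properties":{"steps":{"type":"array"},"hand":{"type":"number"},"grip_force":{"type":"number"}},"required":["steps"]}

```bash
mkdir -p pics; cat > h.py <<'E'
import numpy as np,cv2
from bench import status,eyes,order,env
def K(im): 
    return im["frame"].shape[0]/2/np.tan(np.radians(im["vfov"])/2)
def ray(im,u,v):
    f=K(im);T=np.array(im["cam_to_world"]);d=T[:3,:3]@np.array([(u-im["cx"])/f,(v-im["cy"])/f,1]);return T[:3,3],d/np.linalg.norm(d)
def onz(im,u,v,z):
    o,d=ray(im,u,v);return o+d*(z-o[2])/d[2]
def tri(rs):
    A=np.zeros((3,3));b=np.zeros(3)
    for o,d in rs:
        P=np.eye(3)-np.outer(d,d);A+=P;b+=P@o
    p=np.linalg.solve(A,b);return p,[np.linalg.norm((np.eye(3)-np.outer(d,d))@(p-o)) for o,d in rs]
def blobs(im,lo,hi,amin=30):
    m=cv2.inRange(cv2.cvtColor(im["frame"],cv2.COLOR_RGB2HSV),lo,hi)
    n,l,s,c=cv2.connectedComponentsWithStats(m)
    return [(c[i].round(1).tolist(),s[i].tolist()) for i in range(1,n) if s[i,4]>=amin],l
def proj(im,p):
    T=np.array(im["cam_to_world"]);q=T[:3,:3].T@(np.array(p)-T[:3,3]);f=K(im);return q[0]/q[2]*f+im["cx"],q[1]/q[2]*f+im["cy"]
E
python3 - <<'E'
from h import *
for n in("scene","top"):
    im=eyes.get_image(n);np.save(n,im,allow_pickle=True)
    cv2.imwrite(f"pics/{n}0.png",im["frame"][:,:,::-1])
    print(n,im["vfov"],np.array(im["cam_to_world"]).round(3).tolist())
    for k,lo,hi in(("orange",(8,150,100),(20,255,255)),("red",(0,150,80),(6,255,255)),("purple",(125,60,50),(160,255,255))):
        print(k,blobs(im,lo,hi)[0])
s=status.state();print(s["eef_pos"],s["eef_rot"],s["wrist_force"],s["width"])
E
```

```text
scene 43.5284218881117 [[0.637, 0.449, -0.627, 1.377], [0.771, -0.378, 0.512, -0.707], [-0.007, -0.81, -0.587, 0.945], [0.0, 0.0, 0.0, 1.0]]
orange [([352.3, 183.6], [348, 176, 9, 17, 129]), ([338.1, 223.0], [331, 218, 15, 12, 136]), ([163.4, 246.5], [153, 238, 22, 19, 82])]
red [([383.5, 191.1], [377, 187, 14, 10, 104]), ([163.6, 247.4], [154, 240, 20, 16, 242])]
purple [([196.1, 18.2], [170, 0, 54, 42, 1849]), ([564.7, 123.4], [546, 95, 39, 58, 1761]), ([345.6, 196.4], [339, 192, 14, 10, 114]), ([373.4, 198.4], [368, 194, 12, 11, 103]), ([327.2, 209.4], [321, 204, 14, 12, 126]), ([388.1, 217.9], [382, 215, 12, 6, 49]), ([369.1, 229.8], [362, 224, 15, 13, 150]), ([202.6, 328.1], [163, 287, 81, 81, 3219])]
top 47.742188460224654 [[-0.114, -0.973, 0.2, 0.223], [-0.993, 0.113, -0.019, 0.015], [-0.004, -0.201, -0.98, 1.647], [0.0, 0.0, 0.0, 1.0]]
orange [([289.8, 192.9], [287, 190, 7, 7, 36]), ([307.8, 195.6], [302, 190, 12, 12, 106])]
red [([276.2, 172.0], [271, 167, 11, 11, 99]), ([435.5, 235.7], [428, 229, 16, 15, 176])]
purple [([423.3, 182.3], [396, 160, 56, 46, 1370]), ([290.2, 180.5], [285, 175, 12, 12, 113]), ([267.0, 187.4], [261, 182, 13, 12, 111]), ([13.0, 214.3], [0, 186, 40, 59, 1209]), ([261.3, 210.4], [256, 205, 12, 12, 112]), ([302.2, 219.7], [296, 214, 13, 12, 121]), ([278.8, 226.6], [273, 221, 13, 12, 121])]
[0.19106885 0.59456132 0.19442237] [[-9.52100951e-01  3.05783595e-01 -4.15225715e-04]
 [ 3.05783868e-01  9.52099730e-01 -1.52673426e-03]
 [-7.15139983e-05 -1.58057446e-03 -9.99998748e-01]] [0.17121459 0.12797384 0.4732833 ] 0.08555479073836593
```

View pics/top0.png

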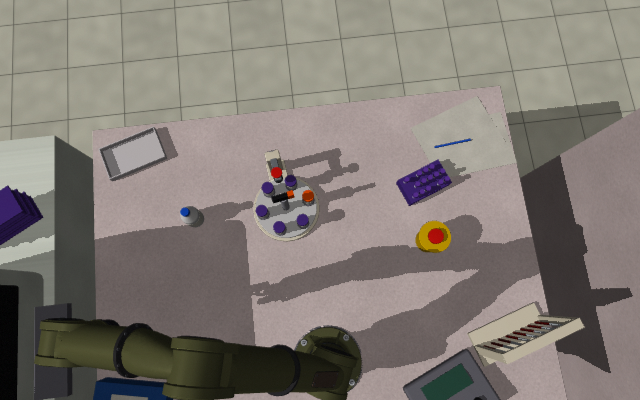

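View pics/scene0.png

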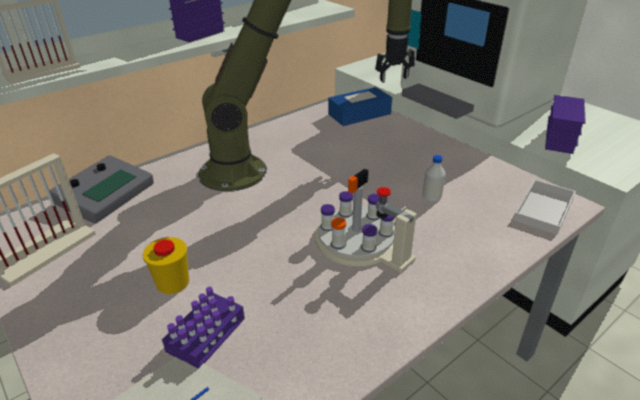

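The top view shows the turntable around (286,207), the press pad at (276,172) and the orange lid at (308,196). The bottle is at (190,216), with the rack and bin to the right. In the scene view the handle's orange end is at (352,184), the pad at (384,191) and the orange lid at (338,223).

```bash
python3 - <<'E'
from h import *
S=np.load("scene.npy",allow_pickle=True).item();T=np.load("top.npy",allow_pickle=True).item()
def t(n,a,b):
    p,r=tri([ray(S,*a),ray(T,*b)]);print(n,p.round(4),np.round(r,4));return p
pad=t("pad",(383.5,191.1),(276.2,172)); 
lid=t("orange",(338.1,223),(307.8,195.6)); t("handle end",(352.3,183.6),(289.8,192.9))
print("pad@.21",onz(T,276.2,172,.21),onz(S,383.5,191.1,.21))
P=np.array([onz(T,u,v,z)[:2] for u,v,z in[(290.2,180.5,.102),(267,187.4,.102),(261.3,210.4,.102),(302.2,219.7,.102),(278.8,226.6,.102),(307.8,195.6,.11)]])
A=np.c_[2*P,np.ones(6)];s=np.linalg.lstsq(A,(P**2).sum(1),rcond=None)[0];c=s[:2];print("axis",c,"R",np.sqrt(s[2]+c@c),P.mean(0),P[-1])
# pots in scene view
Ps=np.array([onz(S,u,v,z)[:2] for u,v,z in[(345.6,196.4,.102),(373.4,198.4,.102),(327.2,209.4,.102),(369.1,229.8,.102),(338.1,223,.11)]])
A=np.c_[2*Ps,np.ones(5)];s=np.linalg.lstsq(A,(Ps**2).sum(1),rcond=None)[0];print("axis scene",s[:2],np.sqrt(s[2]+s[:2]@s[:2]))
ang=lambda d:np.degrees(np.arctan2(d[1],d[0]))
print("pad r",np.linalg.norm(pad[:2]-c),"press dir",ang(pad[:2]-c),"orange dir",ang(lid[:2]-c),"pots",[round(ang(p-c),1) for p in P])
E
```

```text
pad [0.6402 0.0976 0.2077] [0.0001 0.0001]
orange [0.5712 0.0021 0.1089] [0.0001 0.0001]
handle end [0.5634 0.0592 0.209 ] [0.0013 0.0013]
pad@.21 [0.63949531 0.09740541 0.21      ] [0.64254836 0.09520589 0.21      ]
axis [0.55461012 0.08543957] R 0.08469970626020726 [0.55455224 0.08571118] [0.57084291 0.0020171 ]
axis scene [0.56130625 0.08214793] 0.08368079005088377
pad r 0.08647413830091642 press dir 8.091295992812043 orange dir -78.76605411336608 pots [np.float64(-19.3), np.float64(41.1), np.float64(100.7), np.float64(-139.9), np.float64(160.3), np.float64(-79.0)]
```

>>> servo_tool:
  steps:
    - [0,0,-50,0,0,0]
    - [0,0,-100,0,0,0]
    - [0,0,-150,0,0,0]
    - [0,0,-205,0,0,0]
    - [-500,-374,-205,0,0,61]
    - [-500,-374,-205,0,0,61]
    - [-500,-374,-205,0,0,61]
    - [-500,-374,-205,0,0,61]
    - [-500,-374,-205,0,0,61]
    - [-500,-374,-205,0,0,61]
    - [-500,-374,-205,0,0,61]
    - [-500,-374,-205,0,0,61]

```text
time_s: 1.3
eef_pos: [0.4234, 0.267, 0.3983]
eef_rot: [[-0.189, 0.982, -0.0], [0.982, 0.189, -0.0], [-0.0, -0.0, -1.0]]
wrist_force: [1.1, 1.1, -0.2]
width: 0.0853
gripper_force: 0.0
```

>>> servo_tool:
  steps:
    - [-203,95,0,0,0,0]
    - [-203,95,0,0,0,0]
    - [-203,95,0,0,0,0]
    - [-203,95,0,0,0,0]
    - [-203,95,0,0,0,0]
    - [-203,95,0,0,0,0]
    - [-203,95,0,0,0,0]
    - [-203,95,0,0,0,0]
    - [-203,95,0,0,0,0]
  hand: 0.55

```text
time_s: 2.2
eef_pos: [0.5548, 0.0898, 0.3986]
eef_rot: [[-0.197, 0.98, 0.0], [0.98, 0.197, 0.001], [0.001, 0.0, -1.0]]
wrist_force: [-0.3, 0.2, 0.5]
width: 0.047
gripper_force: 0.0
```

```bash
python3 - <<'E'
from h import *
s=status.state();print(s["eef_pos"],s["joint_pos"],s["width"],np.round(s["eef_rot"],3).tolist())
im=eyes.get_image("wrist");np.save("w1",im,allow_pickle=True)
cv2.imwrite("pics/w1.png",im["frame"][:,:,::-1]);print(im["vfov"],np.array(im["cam_to_world"]).round(3).tolist())
for k,lo,hi in(("orange",(8,150,100),(20,255,255)),("red",(0,150,80),(6,255,255)),("purple",(125,60,50),(160,255,255))):
    print(k,blobs(im,lo,hi,60)[0])
E
```

```text
[0.55484996 0.08983263 0.39856899] [-19.92494334  18.43965517  12.86796235  71.94231015  -4.07647846
  90.04382933   3.63337369] 0.047000478113995076 [[-0.197, 0.98, 0.0], [0.98, 0.197, 0.001], [0.001, 0.0, -1.0]]
70.01617167083423 [[0.981, 0.186, 0.063, 0.538], [0.196, -0.93, -0.312, 0.17], [0.0, 0.318, -0.948, 0.576], [0.0, 0.0, 0.0, 1.0]]
orange [([316.1, 196.4], [311, 190, 12, 14, 76])]
red [([380.3, 176.1], [368, 163, 27, 27, 458]), ([194.3, 378.0], [186, 367, 16, 19, 130])]
purple [([317.6, 104.6], [305, 92, 26, 27, 535]), ([272.4, 131.3], [260, 119, 26, 26, 503]), ([362.1, 132.5], [350, 120, 25, 26, 504]), ([274.3, 181.3], [263, 170, 24, 24, 445]), ([357.6, 183.0], [348, 171, 22, 24, 375]), ([287.6, 335.1], [264, 320, 48, 32, 1067])]
```

View pics/w1.png

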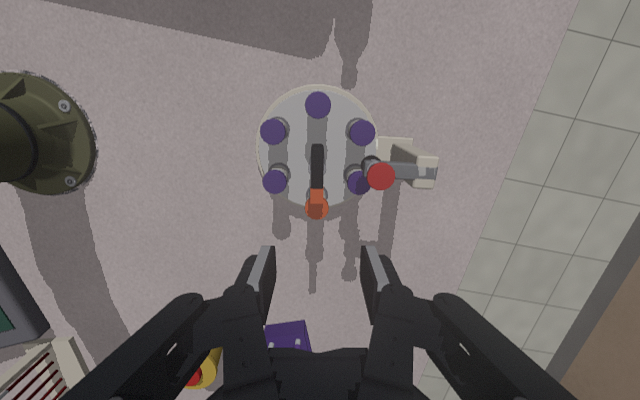

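The wrist view shows the bar running from (317,145) to the orange end at (316,196), in line between the fingers. The pad is at (380,176), and five purple lids are visible.

```bash
python3 - <<'E'
from h import *
S,T,W=[np.load(n+".npy",allow_pickle=True).item() for n in("scene","top","w1")]
P=np.array([onz(W,u,v,.102)[:2] for u,v in[(317.6,104.6),(272.4,131.3),(362.1,132.5),(274.3,181.3)]])
A=np.c_[2*P,np.ones(4)];s=np.linalg.lstsq(A,(P**2).sum(1),rcond=None)[0];c=s[:2];print("axis",c,np.sqrt(s[2]+c@c))
# opposite pairs midpoint
print("mid", (onz(W,362.1,132.5,.102)+onz(W,274.3,181.3,.102))[:2]/2)
print("pad@.21",onz(W,380.3,176.1,.21)); p,r=tri([ray(S,383.5,191.1),ray(T,276.2,172),ray(W,380.3,176.1)]);print("pad",p,r)
g=cv2.inRange(W["frame"],(0,0,0),(55,55,55));g[:,:290]=0;g[:,345:]=0;g[:130]=0;g[215:]=0
n,l,st,ce=cv2.connectedComponentsWithStats(g);print(st.tolist(),ce.tolist())
print("bar black end/orange end @.224",onz(W,317,145,.224),onz(W,317,190,.224))
print("bar centre px by axis",proj(W,[*c,.224]))
E
```

```text
axis [0.55409511 0.08687197] 0.08390042018164502
mid [0.55415155 0.08685184]
pad@.21 [0.63709779 0.09801854 0.21      ]
pad [0.63932456 0.09772297 0.20718997] [np.float64(0.0006832040024762733), np.float64(0.0009610711815170163), np.float64(0.0014557521060761921)]
[[0, 0, 640, 400, 255650], [312, 144, 11, 5, 26], [311, 149, 13, 39, 324]] [[319.50339135536865, 199.54339526696657], [317.5769230769231, 145.96153846153845], [316.9783950617284, 169.55555555555554]]
bar black end/orange end @.224 [0.54709161 0.12334018 0.224     ] [0.5582901  0.06706877 0.224     ]
bar centre px by axis (np.float64(316.802976862683), np.float64(174.64382914310906))
```

>>> servo_tool:
  steps:
    - [-3,0,50,0,0,0]
    - [-3,0,100,0,0,0]
    - [-3,0,140,0,0,0]
    - [-3,0,170,0,0,0]
    - [-3,0,190,0,0,0]
    - [-3,0,204,0,0,0]
    - [-3,0,206,0,0,0]
    - [-3,0,206,0,0,0]
    - [-3,0,206,0,0,0]

```text
time_s: 3.15
eef_pos: [0.5565, 0.0857, 0.1935]
eef_rot: [[-0.195, 0.981, 0.002], [0.981, 0.195, 0.0], [0.0, 0.002, -1.0]]
wrist_force: [-0.1, 0.8, -0.5]
width: 0.0467
gripper_force: 0.0
```

>>> servo_tool:
  steps:
    - [0,0,0,0,0,0]
    - [0,0,0,0,0,0]
    - [0,0,0,0,0,0]
    - [0,0,0,0,0,0]
    - [0,0,0,0,0,0]
    - [0,0,0,0,0,0]
    - [0,0,0,0,0,0]
    - [0,0,0,0,0,0]
  hand: 0
  grip_force: 40

```text
time_s: 3.95
eef_pos: [0.556, 0.0853, 0.1923]
eef_rot: [[-0.194, 0.981, -0.0], [0.981, 0.194, -0.0], [-0.0, -0.0, -1.0]]
wrist_force: [-0.7, -0.3, -0.3]
width: -0.0002
gripper_force: 0.0
```

```bash
python3 - <<'E'
from h import *
im=eyes.get_image("wrist");sc=eyes.get_image("scene")
a=im["frame"][:,150:490];b=cv2.resize(sc["frame"][130:270,280:440],None,fx=2.86,fy=2.86,interpolation=cv2.INTER_CUBIC)[:400]
cv2.imwrite("pics/w2.png",np.hstack([a,b])[:,:,::-1])
s=status.state();print(s["eef_pos"],s["width"],s["wrist_force"],proj(im,s["eef_pos"]),proj(sc,s["eef_pos"]))
E
```

```text
[0.55600904 0.08533683 0.19237072] -5.127155476509121e-05 [-0.12901551 -0.97225255 -0.62420311] (np.float64(318.1111803367514), np.float64(230.58854298643473)) (np.float64(357.86707037586325), np.float64(184.0609911913698))
```

View pics/w2.png

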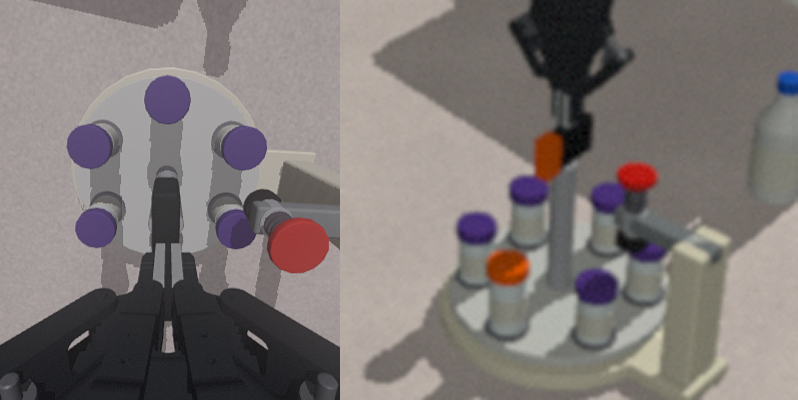

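```bash
python3 - <<'E'
from h import *
im=eyes.get_image("wrist");sc=eyes.get_image("scene")
a=cv2.resize(im["frame"][150:290,250:390],(400,400),interpolation=cv2.INTER_CUBIC);b=cv2.resize(sc["frame"][150:210,330:390],(400,400),interpolation=cv2.INTER_CUBIC)
x=np.hstack([a,b]).astype(float);x=255*(x/255)**.5
cv2.imwrite("pics/w3.png",x.astype(np.uint8)[:,:,::-1])
for p in ([.5545,.0865,.224],[.5545,.0865,.184]):
    d=np.array([np.cos(np.radians(-79)),np.sin(np.radians(-79)),0])*.036
    print([np.round((np.array(proj(im,np.array(p)+k*d))-[250,150])*400/140) for k in(-1,0,1)],[np.round((np.array(proj(sc,np.array(p)+k*d))-[330,150])*400/60)+[400,0] for k in(-1,0,1)])
E
```

```text
[array([189., 119.]), array([189., 290.]), array([189., 439.])] [array([640., 122.]), array([588., 159.]), array([534., 197.])]
[array([190.,  69.]), array([189., 211.]), array([189., 337.])] [array([636., 204.]), array([585., 242.]), array([532., 280.])]
```

View pics/w3.png

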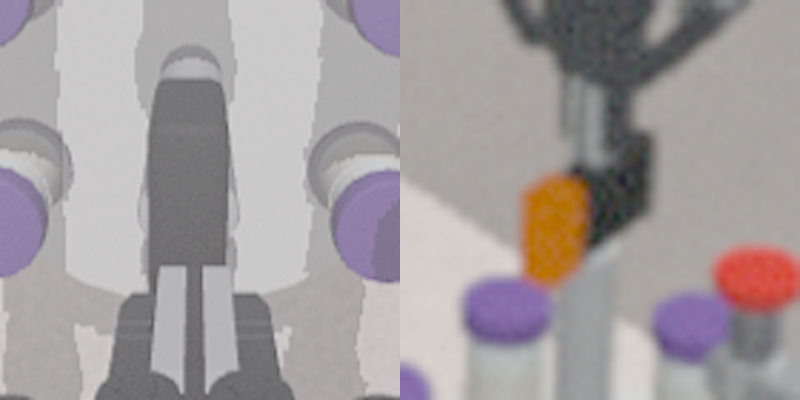

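The closed fingertips appear to end at the bar's top, at crop (195,267) in the wrist view and (590,165) in the scene view, although the TCP reads z=0.192. I'll lift and triangulate the real fingertips.

>>> servo_tool:
  steps:
    - [0,0,-40,0,0,0]
    - [0,0,-80,0,0,0]
    - [0,0,-80,0,0,0]
    - [0,0,-80,0,0,0]

```text
time_s: 4.55
eef_pos: [0.5565, 0.0854, 0.2733]
eef_rot: [[-0.194, 0.981, 0.002], [0.981, 0.194, 0.0], [0.0, 0.002, -1.0]]
wrist_force: [1.9, 0.2, -0.8]
width: -0.0
gripper_force: 0.0
```

```bash
python3 - <<'E'
from h import *
s=status.state();print(s["eef_pos"],s["width"])
im=eyes.get_image("wrist");sc=eyes.get_image("scene")
print(proj(im,s["eef_pos"]),proj(sc,s["eef_pos"]))
np.save("w4",im,allow_pickle=True);np.save("s4",sc,allow_pickle=True)
a=cv2.resize(im["frame"][150:290,250:390],(400,400),interpolation=cv2.INTER_CUBIC);b=cv2.resize(sc["frame"][120:200,320:400],(400,400),interpolation=cv2.INTER_CUBIC)
x=np.hstack([a,b]).astype(float);x=255*(x/255)**.5
cv2.imwrite("pics/w4.png",x.astype(np.uint8)[:,:,::-1])
E
```

```text
[0.55648805 0.08536252 0.27325637] -2.9108075229634262e-05
(np.float64(318.11778954965985), np.float64(230.62454962933734)) (np.float64(359.0381232114152), np.float64(158.4115228071435))
```

View pics/w4.png

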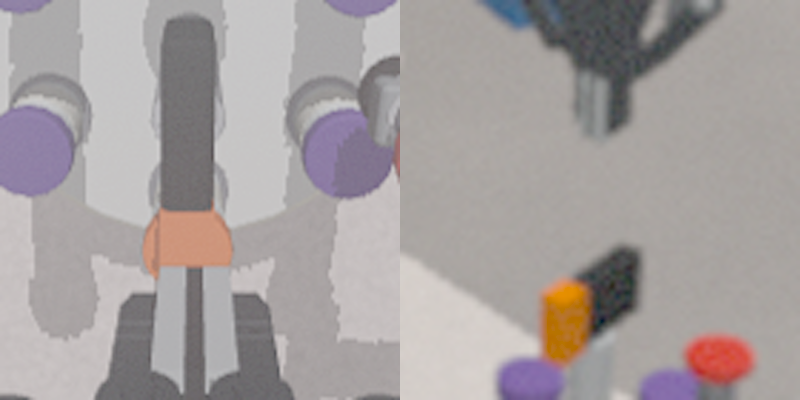

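The real fingertips at wrist px (318.3,243.5) and scene px (359.6,147.4) do not match the projected TCP. I'll measure the offset.

```bash
python3 - <<'E'
from h import *
s=status.state();W,S=[np.load(n+".npy",allow_pickle=True).item() for n in("w4","s4")]
p,r=tri([ray(W,318.3,243.5),ray(S,359.6,147.4)]);print("tip",p,r,"tcp",s["eef_pos"],"diff",p-s["eef_pos"])
print([k for k in dir(env) if k[0]!='_'],env.grip_point_offset)
E
```

```text
tip [0.55430484 0.08983707 0.30314443] [np.float64(0.001452736520852321), np.float64(0.0014527365208524634)] tcp [0.55542846 0.08534293 0.2714695 ] diff [-0.00112362  0.00449414  0.03167494]
['PlanningError', 'grip_point_offset'] 0.0187
```

The real tips sit about 31 mm above the reported TCP, so the jaws closed above the bar. I'll reopen and go 31 mm lower.

>>> servo_tool:
  steps:
    - [0,0,0,0,0,0]
    - [0,0,0,0,0,0]
    - [0,0,0,0,0,0]
    - [0,0,0,0,0,0]
    - [0,0,30,0,0,0]
    - [0,0,60,0,0,0]
    - [0,0,80,0,0,0]
    - [0,0,95,0,0,0]
    - [0,0,108,0,0,0]
    - [0,0,110,0,0,0]
    - [0,0,110,0,0,0]
  hand: 0.55

```text
time_s: 5.75
eef_pos: [0.5559, 0.0853, 0.1623]
eef_rot: [[-0.194, 0.981, -0.001], [0.981, 0.194, -0.0], [-0.0, -0.001, -1.0]]
wrist_force: [0.2, 0.5, 0.5]
width: 0.0469
gripper_force: 0.0
```

>>> servo_tool:
  steps:
    - [0,0,0,0,0,0]
    - [0,0,0,0,0,0]
    - [0,0,0,0,0,0]
    - [0,0,0,0,0,0]
    - [0,0,0,0,0,0]
    - [0,0,0,0,0,0]
    - [0,0,0,0,0,0]
    - [0,0,0,0,0,0]
  hand: 0
  grip_force: 40

```text
time_s: 6.55
eef_pos: [0.5546, 0.085, 0.1632]
eef_rot: [[-0.194, 0.981, -0.002], [0.981, 0.194, -0.0], [0.0, -0.002, -1.0]]
wrist_force: [-7.4, -1.3, 6.6]
width: 0.0151
gripper_force: 41.1
```

>>> servo_tool:
  steps:
    - [0,-1.5,0,0,0,-4]
    - [0,-1.5,0,0,0,-8]
    - [0,-1.5,0,0,0,-12]
    - [0,-1.5,0,0,0,-16]
    - [0,-1.5,0,0,0,-20]
    - [0,-1.5,0,0,0,-24]
    - [0,-1.5,0,0,0,-28]
    - [0,-1.5,0,0,0,-32]
    - [0,-1.5,0,0,0,-36]
    - [0,-1.5,0,0,0,-40]
    - [0,-1.5,0,0,0,-43]
    - [0,-1.5,0,0,0,-43]

```text
time_s: 7.75
eef_pos: [0.5549, 0.0851, 0.1632]
eef_rot: [[-0.811, 0.584, 0.001], [0.584, 0.811, 0.0], [-0.001, 0.001, -1.0]]
wrist_force: [-0.1, 0.1, 3.1]
width: 0.0154
gripper_force: 40.6
```

>>> servo_tool:
  steps:
    - [0,0,0,0,0,-4]
    - [0,0,0,0,0,-8]
    - [0,0,0,0,0,-12]
    - [0,0,0,0,0,-16]
    - [0,0,0,0,0,-20]
    - [0,0,0,0,0,-24]
    - [0,0,0,0,0,-28]
    - [0,0,0,0,0,-32]
    - [0,0,0,0,0,-36]
    - [0,0,0,0,0,-40]
    - [0,0,0,0,0,-43.3]
    - [0,0,0,0,0,-43.3]

```text
time_s: 8.95
eef_pos: [0.555, 0.0855, 0.1632]
eef_rot: [[-0.992, -0.13, 0.001], [-0.13, 0.992, 0.001], [-0.001, 0.0, -1.0]]
wrist_force: [-1.2, 2.0, 5.2]
width: 0.0151
gripper_force: 40.9
```

```bash
python3 - <<'E'
from h import *
s=status.state();print(s["eef_pos"],s["eef_rot"][:2].round(3).tolist(),s["width"],s["wrist_force"])
S=eyes.get_image("scene");T=eyes.get_image("top");W=eyes.get_image("wrist")
for n,im in(("S",S),("T",T),("W",W)):
  for k,lo,hi in(("orange",(8,150,100),(20,255,255)),("red",(0,150,80),(6,255,255)),("purple",(125,60,50),(160,255,255))):
    print(n,k,[(c,st[2:]) for c,st in blobs(im,lo,hi)[0]])
cv2.imwrite("pics/5.png",np.hstack([W["frame"][:,150:490],cv2.resize(S["frame"][150:270,300:420],(400,400),interpolation=cv2.INTER_CUBIC)])[:,:,::-1])
for n,x in(("S5",S),("T5",T),("W5",W)):np.save(n,x,allow_pickle=True)
E
```

```text
[0.55501918 0.08547877 0.16318906] [[-0.992, -0.13, 0.001], [-0.13, 0.992, 0.001]] 0.015087396243850018 [-1.21910501  1.99928197  5.2074364 ]
S orange [([365.8, 183.1], [10, 17, 132]), ([381.2, 221.6], [14, 12, 126]), ([163.6, 247.1], [22, 18, 73])]
S red [([383.4, 191.2], [14, 10, 108]), ([163.5, 247.5], [20, 16, 236])]
S purple [([195.1, 18.0], [52, 42, 1780]), ([564.8, 123.4], [39, 58, 1759]), ([365.0, 196.1], [7, 9, 50]), ([334.6, 200.4], [14, 10, 114]), ([328.5, 217.8], [14, 12, 139]), ([351.3, 230.4], [16, 12, 152]), ([202.6, 328.2], [81, 81, 3202])]
T orange []
T red [([435.5, 235.7], [16, 15, 177])]
T purple [([423.6, 182.3], [54, 46, 1349]), ([304.2, 185.6], [8, 11, 54]), ([13.8, 213.9], [41, 59, 1311]), ([259.5, 197.9], [10, 11, 59]), ([266.8, 219.9], [13, 13, 118])]
W orange [([317.5, 326.7], [34, 35, 1025])]
W red []
W purple [([317.9, 98.4], [51, 54, 2167]), ([231.6, 151.1], [52, 50, 1967]), ([404.8, 151.8], [49, 49, 1828]), ([240.4, 240.4], [46, 44, 1538]), ([395.3, 240.9], [45, 44, 1488])]
```

View pics/5.png

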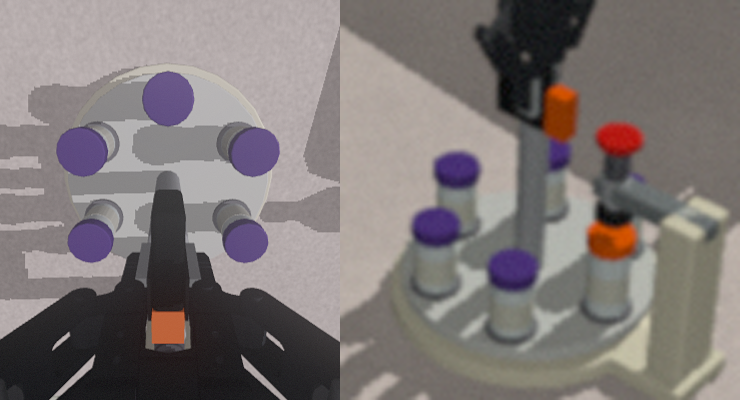

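The orange lid at scene px (381,222) sits under the press head, and the wrist view shows five purple lids arranged symmetrically about the bar. I'll compute the angle error from those.

```bash
python3 - <<'E'
from h import *
S,T,W=[np.load(n+".npy",allow_pickle=True).item() for n in("S5","T5","W5")]
ang=lambda d:np.degrees(np.arctan2(d[1],d[0]))
P=np.array([onz(W,*q,.102)[:2] for q in[(317.9,98.4),(231.6,151.1),(404.8,151.8),(240.4,240.4),(395.3,240.9)]])
A=np.c_[2*P,np.ones(5)];s=np.linalg.lstsq(A,(P**2).sum(1),rcond=None)[0];c=s[:2];print("axis",c,np.sqrt(s[2]+c@c))
a=[ang(p-c) for p in P];print(a,"mod60",[round(x%60,2) for x in a])
# scene: orange lid, same-camera relative to pad (bias cancels)
pad=onz(S,383.4,191.2,.21)
for h in(.107,.110,.113):print(h,onz(S,381.2,221.6,h)[:2]-pad[:2])
P=np.array([onz(S,*q,.102)[:2] for q in[(334.6,200.4),(328.5,217.8),(351.3,230.4)]])
for cc in([.5605,.084],):print([round(ang(p-np.array(cc))%60,1) for p in P])
print("pad dir from scene",ang(pad[:2]-np.array([.5605,.084])))
E
```

```text
axis [0.55160752 0.08517619] 0.0830807180883436
[np.float64(-172.56160118905325), np.float64(-112.53641719265318), np.float64(126.71111308197656), np.float64(-52.89333563076232), np.float64(67.07683256768108)] mod60 [np.float64(7.44), np.float64(7.46), np.float64(6.71), np.float64(7.11), np.float64(7.08)]
0.107 [-0.00240649  0.00319752]
0.11 [0.00022874 0.00031605]
0.113 [ 0.00286398 -0.00256542]
[np.float64(9.4), np.float64(9.2), np.float64(6.2)]
pad dir from scene 7.401502998534616
```

>>> servo_tool:
  steps:
    - [0,0,0,0,0,0]
    - [0,0,0,0,0,0]
    - [0,0,0,0,0,0]
    - [0,0,0,0,0,0]
    - [0,0,-20,0,0,0]
    - [0,0,-50,0,0,0]
    - [0,0,-90,0,0,0]
    - [0,0,-110,0,0,0]
    - [0,0,-110,0,0,0]
  hand: 0.55

```text
time_s: 10.0
eef_pos: [0.5561, 0.0854, 0.2756]
eef_rot: [[-0.992, -0.13, 0.006], [-0.13, 0.992, 0.001], [-0.006, 0.0, -1.0]]
wrist_force: [0.7, -1.1, 0.3]
width: 0.047
gripper_force: 0.0
```

```bash
python3 - <<'E'
from h import *
s=status.state();R=s["eef_rot"]
S=eyes.get_image("scene")
print([b for b in blobs(S,(8,150,100),(20,255,255))[0]])
d=np.array([np.cos(np.radians(7.5)),np.sin(np.radians(7.5)),0])
t=np.array([.6393,.0975,.245])+.003*d
print(s["eef_pos"],R.round(3).tolist(),"shift",(R.T@(t-s["eef_pos"])*1000).round(1),s["joint_pos"])
E
```

```text
[([365.9, 183.3], [361, 176, 10, 16, 131]), ([381.1, 221.7], [375, 216, 14, 12, 128]), ([163.7, 247.1], [153, 239, 22, 18, 75])]
[0.55612729 0.08536604 0.27560266] [[-0.992, -0.13, 0.006], [-0.13, 0.992, 0.001], [-0.006, 0.0, -1.0]] shift [-86.9   1.2  31.1] [ -3.56161417  20.02639488 -11.25109092  87.85700089   4.05197893
  72.17785199  82.09282184]
```

>>> servo_tool:
  steps:
    - [-40,1,0,0,0,0]
    - [-80,1,0,0,0,0]
    - [-88,1,0,0,0,0]
    - [-88,1,20,0,0,0]
    - [-88,1,40,0,0,0]
    - [-88,1,40,0,0,0]
    - [-88,1,40,0,0,0]
    - [-88,1,40,0,0,0]
  hand: 0

```text
time_s: 10.85
eef_pos: [0.6419, 0.0975, 0.2333]
eef_rot: [[-0.991, -0.13, 0.001], [-0.13, 0.991, 0.0], [-0.001, 0.0, -1.0]]
wrist_force: [0.3, -0.2, 0.6]
width: -0.0001
gripper_force: 0.0
```

```bash
python3 - <<'E'
from h import *
s=status.state();S=eyes.get_image("scene");W=eyes.get_image("wrist")
print(s["eef_pos"],s["width"],s["wrist_force"])
a=cv2.resize(W["frame"][150:330,230:410],(400,400));b=cv2.resize(S["frame"][130:230,330:430],(400,400),interpolation=cv2.INTER_CUBIC)
x=255*(np.hstack([a,b])/255.)**.6;cv2.imwrite("pics/6.png",x.astype(np.uint8)[:,:,::-1])
np.save("S6",S,allow_pickle=True);np.save("W6",W,allow_pickle=True)
E
```

```text
[0.64187887 0.09754938 0.23325648] -0.00010667666158926791 [ 0.29613202 -0.19834364  0.60661865]
```

View pics/6.png

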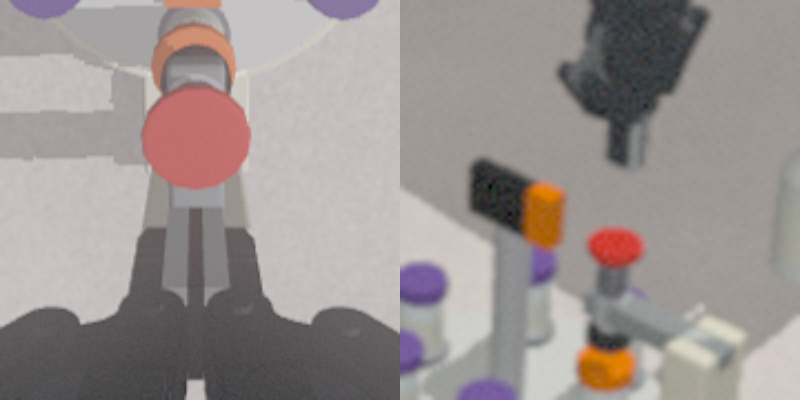

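The jaws are shut just above the pad: tips at wrist px (318,243) and scene px (387,171), pad at scene px (383,191). The orange lid is lined up under the head.

```bash
python3 - <<'E'
from h import *
S,W=[np.load(n+".npy",allow_pickle=True).item() for n in("S6","W6")]
p,r=tri([ray(W,317.8,243),ray(S,386.75,171)]);print("tip",p,r)
b=blobs(W,(0,120,80),(6,255,255))[0];print(b)
c=b[0][0];pad,r=tri([ray(W,*c),ray(S,383.4,191.2)]);print("pad",pad,r, "W@.21",onz(W,*c,.21))
print("gap",p-pad)
E
```

```text
tip [0.63793327 0.10012519 0.26551639] [np.float64(0.0047380846269947565), np.float64(0.00473808462699476)]
[([317.8, 211.3], [294, 189, 49, 46, 1753])]
pad [0.63867138 0.09767993 0.20627851] [np.float64(0.0010028734955053633), np.float64(0.001002873495505314)] W@.21 [0.63657308 0.09670327 0.21      ]
gap [-0.00073811  0.00244526  0.05923788]
```

>>> servo_tool:
  steps:
    - [0,0,20,0,0,0]
    - [0,0,40,0,0,0]
    - [0,0,46,0,0,0]
    - [0,0,50,0,0,0]
    - [0,0,53,0,0,0]
    - [0,0,56,0,0,0]
    - [0,0,58,0,0,0]
    - [0,0,60,0,0,0]
    - [0,0,60,0,0,0]

```text
time_s: 11.85
eef_pos: [0.642, 0.0976, 0.1731]
eef_rot: [[-0.991, -0.13, 0.001], [-0.13, 0.991, 0.0], [-0.001, 0.0, -1.0]]
wrist_force: [-1.6, -0.6, 5.0]
width: 0.0001
gripper_force: 2.5
```

>>> servo_tool:
  steps:
    - [0,0,2,0,0,0]
    - [0,0,4,0,0,0]
    - [0,0,6,0,0,0]
    - [0,0,8,0,0,0]
    - [0,0,10,0,0,0]
    - [0,0,12,0,0,0]
    - [0,0,14,0,0,0]
    - [0,0,14,0,0,0]

```text
time_s: 12.65
eef_pos: [0.642, 0.0976, 0.1593]
eef_rot: [[-0.991, -0.13, 0.001], [-0.13, 0.991, 0.0], [-0.001, 0.0, -1.0]]
wrist_force: [-0.9, 0.0, 7.1]
width: 0.0001
gripper_force: 3.4
```

>>> servo_tool:
  steps:
    - [0,0,1,0,0,0]
    - [0,0,2,0,0,0]
    - [0,0,3,0,0,0]
    - [0,0,4,0,0,0]
    - [0,0,4,0,0,0]

```text
time_s: 13.15
eef_pos: [0.6421, 0.0976, 0.1566]
eef_rot: [[-0.991, -0.13, 0.002], [-0.13, 0.991, 0.0], [-0.002, -0.0, -1.0]]
wrist_force: [-3.4, -0.3, 12.8]
width: -0.0001
gripper_force: 6.3
```

>>> servo_tool:
  steps:
    - [0,0,1,0,0,0]
    - [0,0,2,0,0,0]
    - [0,0,3,0,0,0]
    - [0,0,3,0,0,0]

```text
time_s: 13.55
eef_pos: [0.6421, 0.0976, 0.1537]
eef_rot: [[-0.991, -0.13, 0.002], [-0.13, 0.991, 0.0], [-0.002, -0.0, -1.0]]
wrist_force: [-3.2, 0.6, 13.4]
width: 0.0005
gripper_force: 6.6
```

>>> servo_tool:
  steps:
    - [0,0,1,0,0,0]
    - [0,0,2,0,0,0]
    - [0,0,2,0,0,0]

```text
time_s: 13.85
eef_pos: [0.6421, 0.0976, 0.1517]
eef_rot: [[-0.991, -0.13, 0.002], [-0.13, 0.991, 0.0], [-0.002, -0.0, -1.0]]
wrist_force: [-4.5, -0.8, 13.5]
width: 0.0
gripper_force: 6.8
```

>>> servo_tool:
  steps:
    - [0,0,1,0,0,0]
    - [0,0,2,0,0,0]
    - [0,0,2,0,0,0]

```text
time_s: 14.15
eef_pos: [0.6421, 0.0976, 0.1497]
eef_rot: [[-0.991, -0.13, 0.002], [-0.13, 0.991, 0.0], [-0.002, -0.0, -1.0]]
wrist_force: [-3.9, -1.3, 13.7]
width: -0.0002
gripper_force: 6.9
```

>>> servo_tool:
  steps:
    - [0,0,1,0,0,0]
    - [0,0,1.5,0,0,0]
    - [0,0,1.5,0,0,0]

```text
time_s: 14.45
eef_pos: [0.6421, 0.0976, 0.1483]
eef_rot: [[-0.991, -0.13, 0.003], [-0.13, 0.991, 0.0], [-0.003, -0.0, -1.0]]
wrist_force: [-5.2, -1.4, 14.4]
width: -0.0
gripper_force: 7.2
```

>>> servo_tool:
  steps:
    - [0,0,1,0,0,0]
    - [0,0,1.5,0,0,0]
    - [0,0,1.5,0,0,0]

```text
time_s: 14.75
eef_pos: [0.6423, 0.0976, 0.1478]
eef_rot: [[-0.991, -0.13, 0.003], [-0.13, 0.991, 0.0], [-0.003, -0.0, -1.0]]
wrist_force: [-6.6, -1.2, 19.6]
width: -0.0001
gripper_force: 10.0
```

The force is rising sharply, which is the hard stop. I'll go slightly firmer and hold.

>>> servo_tool:
  steps:
    - [0,0,1,0,0,0]
    - [0,0,2,0,0,0]
    - [0,0,2,0,0,0]
    - [0,0,2,0,0,0]
    - [0,0,2,0,0,0]
    - [0,0,2,0,0,0]
    - [0,0,2,0,0,0]

```text
time_s: 15.45
eef_pos: [0.6424, 0.0977, 0.1476]
eef_rot: [[-0.991, -0.13, 0.005], [-0.13, 0.992, 0.0], [-0.005, -0.0, -1.0]]
wrist_force: [-9.9, -2.0, 31.7]
width: 0.0001
gripper_force: 15.3
```

```bash
python3 - <<'E'
from h import *
s=status.state();S=eyes.get_image("scene");print(s["eef_pos"],s["wrist_force"])
print([b for b in blobs(S,(8,150,100),(20,255,255))[0]],[b for b in blobs(S,(0,150,80),(6,255,255))[0]])
E
```

```text
[0.64241795 0.09765739 0.14759145] [-9.8669773  -1.99879231 31.71612489]
[([365.5, 183.8], [361, 176, 10, 16, 117]), ([381.1, 226.3], [374, 221, 15, 10, 70]), ([163.8, 247.2], [153, 239, 22, 18, 75])] [([381.8, 200.6], [376, 196, 14, 9, 60]), ([163.5, 247.5], [154, 240, 20, 16, 238])]
```

It's at the hard stop: 12 N more force moved it only 0.2 mm, and the lid has dropped. I'll release upwards.

>>> servo_tool:
  steps:
    - [0,0,-4,0,0,0]
    - [0,0,-10,0,0,0]
    - [0,0,-18,0,0,0]
    - [0,0,-26,0,0,0]
    - [0,0,-34,0,0,0]
    - [0,0,-50,0,0,0]
    - [0,0,-80,0,0,0]
    - [0,0,-120,0,0,0]
    - [0,0,-150,0,0,0]
    - [0,0,-150,0,0,0]
    - [0,0,-150,0,0,0]

```text
time_s: 16.6
eef_pos: [0.6418, 0.0975, 0.2926]
eef_rot: [[-0.991, -0.13, 0.001], [-0.13, 0.991, 0.0], [-0.001, -0.0, -1.0]]
wrist_force: [-0.3, 0.1, -1.6]
width: 0.0003
gripper_force: 0.0
```

```bash
python3 - <<'E'
from h import *
s=status.state();S=eyes.get_image("scene");print(s["eef_pos"],s["wrist_force"])
print([b for b in blobs(S,(8,150,100),(20,255,255))[0]],[b for b in blobs(S,(0,150,80),(6,255,255))[0]])
cv2.imwrite("pics/7.png",cv2.resize(S["frame"][130:270,300:440],(500,500),interpolation=cv2.INTER_CUBIC)[:,:,::-1])
E
```

```text
[0.64178743 0.0975383  0.29263929] [-0.30601014  0.12644436 -1.61989025]
[([365.9, 183.2], [361, 176, 10, 16, 132]), ([380.8, 224.0], [374, 218, 15, 13, 143]), ([163.6, 247.2], [153, 239, 22, 18, 75])] [([383.4, 191.2], [377, 187, 14, 10, 107]), ([163.6, 247.5], [154, 240, 20, 16, 237])]
```

View pics/7.png

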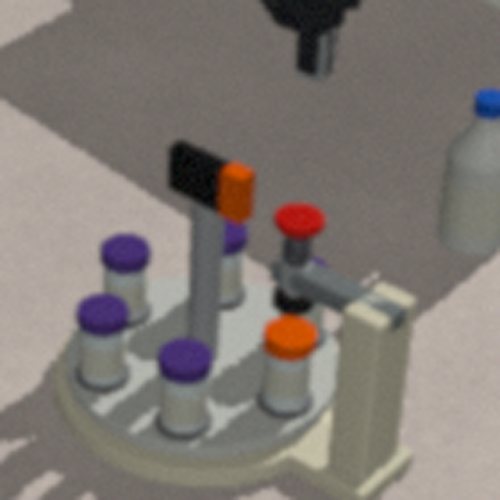

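The lid at (290,338) is down, the pad at (300,220) has sprung back up, and the gripper is clear above it.

```bash
python3 -c "
from bench import order
print(order.hand_in())"
```

```text
the job is handed in; nothing more can be done
None
```

The orange-lidded pot was turned under the press, its lid pressed to the hard stop (about 32 N) and held, the pad sprang back up, and the job is handed in; no verdict came back.

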